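# Press the maker's mark and hold the lever

### The job

Pull the square-headed stamp up out of its spring clips on the stamp rail, stand it face down in the middle of the square wooden tag on the press bed, squared up with the tag and with its handle pointing straight out of the front of the press, and let go of it. Then bring the press lever down until it is level, so that the sprung foot bears on the stamp, and finish with the robot still holding the lever level (it springs back up if let go). Leave the other two stamps in their clips and everything else on the bench where it is.

Things in the scene. Friction and masses are not known exactly. Their poses are not given: they have to be found in the camera images.
- stamp_square: Press stamp with a SQUARE head, 38 x 38 mm, 30 mm high, aluminium with a brass face; 0.22 to 0.35 kg, mostly in the head. Origin: centre of the stamping face (flat underside), z up. A straight handle leaves the head's side towards the stamp's -x, its axis 18 mm above the face, tail end at x = -142 mm. Starts level in the clips, face 52 mm above the bench.
- stamp_square_grip (a point): Middle of that stamp's wooden grip, on the handle's axis, 90 mm from the head's centre. Axes as the stamp. The flat-sided grip is 16 mm wide (y), 22 mm high, 60 mm long (x); bare 12 mm steel rod shows beyond both its ends, to the head and to the tail. Take it here from above, a finger on each side.
- stamp_round: Neighbouring stamp with a ROUND head, 38 mm across, 30 mm high; same handle and origin. Stays in its clips.
- stamp_oblong: Neighbouring stamp with a small OBLONG head, 30 x 16 mm, 30 mm high; same handle and origin. Stays in its clips.
- rail: Fixed wooden stamp rail, 112 (x) by 230 (y) mm, base 14 mm thick; origin on the bench under the middle station. Two cross bars, 68 mm clear between, carry sprung clips (tops 85 mm up) for three stamps at y = -75, 0, 75 mm, in any order, handles along x, 70 mm up, heads to +x, grips over x = 0. The clips close over the bare rods; about 16 N straight up frees a stamp within 15 mm.
- press: Grey bench lever press, fixed, head top 257 mm high. Origin on the bench under the ram's axis; -x is its open front, z up. Base: x = -62 to 150, y = -58 to 58 mm, 40 mm high. The head overhangs the bed from x = -34 mm backwards, y = -31 to 31 mm, underside 132 mm above the bench; the column starts at x = 62 mm. The lever is on its -y side.
- tag_top (a point): Centre of the top face of the square wooden tag, 70 x 70 x 8 mm, fixed on the press bed under the ram, square to the press; 48 mm above the bench. Axes as the press. Fences along its rear and +y edges are lower than it. The sprung foot (34 mm steel disc on the ram's end) hangs 48 mm above the tag with the lever up: 18 mm over a stamp standing on the tag.
- press_lever (a joint): Press lever, rad. 0: at rest, pointing out to the front and 0.85 rad above level. Grows as it is brought down; 0.85 is level; stop at 1.2. Each rad lowers the ram 28 mm; the foot meets the stamp at about 0.64. It springs back when let go. Push at the knob: about 4 N to start, 7 N at level with nothing under the foot, 12 N at level over the stamp.
- lever_knob (a point): Centre of the 32 mm black ball on the lever's end; 328 mm above the bench at rest, 185 mm when level. Moves on an arc of 190 mm radius about lever_axle, in the upright plane 92 mm to the press's -y side. Its axes turn with the lever. The lever is a 13 mm round bar. Fingers from above can take the ball by its two sides (along the press's y); it turns between the pads.
- lever_axle (a point): Centre of the lever's circle, on the axle, in the plane in which the knob moves: at x = 30, y = -92, z = 185 mm of the press. Axes as the press; the axle lies along y.
- press_foot (a joint): How far the sprung foot is pushed up into the ram, m. 0: free. About 0.005 (some 37 N on the stamp) with the lever level over the stamp. Spring 6 N per mm, preload 6 N.
- spool_tall: Bystander: tall thread spool, 50 mm across, 75 mm high, standing. Origin at the centre of its underside.
- spool_small: Bystander: small thread spool, 42 mm across, 45 mm high, standing. Origin at the centre of its underside.
- wood_block: Bystander: plain 55 mm wooden cube. Origin at the centre of its underside.
- maul: Bystander: white-headed maul standing on its head, head 62 mm across and 75 mm high, 177 mm in all. Origin at the centre of its underside.
- slicker: Bystander: turned dark wooden edge slicker standing upright, 32 mm across, 110 mm high. Origin at the centre of its underside.
- bone_folder: Bystander: flat cream bone folder 130 x 20 x 6 mm lying on the bench, long along its own x. Origin at the centre of its underside.
- wax_tin: Bystander: low round tin, 64 mm across, 30 mm high. Origin at the centre of its underside.
Things that resemble listed ones, but are neither listed nor needed, are in the scene too. What is shaped like the stamp_square but blue or turquoise is not meant.

How it is judged:
By the outcome, as a careful person would: the job done as asked, in the order asked, and still so for the second after the job is handed in, while the arm keeps its last pose, push and grip.
It also fails if it takes over 51 s, if anything falls off the work surface, if the arm or the gripper's body presses on something with over 40 N, if the wrist force passes 120 N, or if a joint passes its speed limit or range.

### The arm

A 7-joint arm with a two-finger parallel gripper is mounted at the origin on the work surface. World frame = base frame: x ahead of the robot, y to its left, z up, the work surface at z = 0. Lengths are in m, angles in rad, forces in N, time in s.
With the tool pointing down it reaches from about 0.4 to 0.875 m from the base axis. Payload 6.5 kg.
Tool frame: the origin (TCP) lies midway between the tips of the shut fingers; the grasp point (between the pads) lies 19 mm behind it; z points along the fingers, y is the line along which they close (so a half turn about z gives the same grasp; the last joint's range is limited). The gripper opens to 85 mm and grips with 20 to 120 N. Pads are 22 mm wide; open, the fingers measure 114 mm over their backs; the gripper's body (76 mm by 85 mm) begins 54 mm behind the grasp point. The pads swing forward as they close: fully open they stand 13 mm farther back than shut.
Start: joints at [-1.328, 0.536, -0.004, 1.538, 0.003, 1.067, -0.071], TCP at [0.198, 0.619, 0.231] pointing down, gripper open.
Joint ranges: [-2.7, 2.7], [-0.37, 2.16], [-1.27, 1.26], [0.24, 2.4], [-1.31, 4.45], [0.19, 1.91], [-2.76, 2.76]. Speed limits (rad/s): [2.39, 2.39, 3.14, 3.14, 3.14, 3.14, 3.14].

### API

Orientations are given as a unit quaternion [x, y, z, w].
In Python, from rig import readout, eyes, order gives the robot as it stands.
- The arm moves only by the tool play_rows, never from a script. Its argument "targets" is a list of rows, each a list of 5 numbers: the shift along the tool's x, y, z in mm, then the turn about the tool's z in rad, then the closure, from 0 (fully open) to 1 (shut). A call has 1 to 12 rows; each row shifts and turns the commanded pose from where the row before left it, along the tool's axes as they then stand; what a row does not reach is not made up. A row lasts 1/12 s, in which the tool goes at most 41.7 mm and 7.16 degrees, less where a joint would pass 70% of its speed; a pose out of reach is approached as far as the arm can. A call with a gripper value outside its range is refused whole. The fingers move at their own pace and stop on an object; "newtons" is the grip in N (left out, the last holds). Time passes only in rows, so rows that do not move let the fingers close. It gives the time, the measured TCP pose, the force, the opening and the grip force at its end, in the units of the state.
- readout.read_state(): the state, without advancing time (a new reading comes with each control period).
- eyes.get_image(name): name is "scene" or "top" or "wrist"; returns the picture (384x512x3 uint8, blue, green, red); there is no depth.
- eyes.camera_model(name): a dict with "fx", "fy", "cx", "cy" (pixels), "distortion" ([k1, k2, p1, p2, k3] as OpenCV has them; the pictures are not rectified), "rvec" (rotation vector, rad) and "tvec" (3), from world to camera coordinates, as OpenCV has them; the wrist camera has in their place "mount" (4x4, takes a point from camera to tool coordinates, whose origin is the TCP and whose axes are the flange's). Camera axes: x right, y down, z forward; pixel columns grow to the right and rows downward; lengths in m; the calibration is good to about 2 mm. A picture is of the moment at which its call begins: read the wrist's pose just before it. camera_model takes no time and is no camera call.
- order.sign_off(): hands the job in; it is judged then, once.
The state is a dict: "clock": time; "q": joint angles; "qd": joint speeds; "tau": joint torques, N m; "ee_pos": TCP position; "tool_rot": TCP orientation; "wrist_force": force on the tool from outside, world axes, zero at the start; "torque": the same for the moment, N m; "opening": finger opening in m; "gripper_force": force on a finger pad.
Only numpy, scipy, OpenCV 4.12 (cv2) and the standard library are available. Lean on these libraries where they do the work, as an engineer would, in place of code of your own. Each camera call takes 0.05 s, during which the arm holds its last target. There are 200 camera calls.

## Working session

There is one attempt and no reset: what is moved stays moved. The work goes in short steps, Python scripts to look and compute and a tool call to move; the robot and the scene stay as the last step left them, time stands still between calls to the robot, and variables do not carry over. Pictures are saved under pics/ and viewed, at most 10 in all, crops included, and the job is handed in when it is done.

Besides the shell and the picture viewer there is one more tool, called by a JSON object that holds its "op" and its "data", one argument or row to a line. play_rows: Moves the arm, as the interface text tells. Its arguments: {"type":"object","properties":{"targets":{"type":"array"},"newtons":{"type":"number"}},"required":["targets"]}

```bash
mkdir -p pics; python3 - <<'E'
from rig import readout, eyes
import cv2
s=readout.read_state()
print({k:s[k] for k in ('clock','ee_pos','tool_rot','wrist_force','opening')})
for n in ('scene','top'):
    cv2.imwrite(f'pics/{n}0.png',eyes.get_image(n)); print(n,eyes.camera_model(n))
print(eyes.camera_model('wrist'))
E
```

```text
{'clock': 0.0, 'ee_pos': array([0.19740772, 0.61862155, 0.23038254]), 'tool_rot': array([ 1.53780048e-01,  9.88104697e-01, -8.95333431e-04, -6.28855078e-05]), 'wrist_force': array([ 0.86119373, -0.03211899,  0.84571799]), 'opening': 0.08553651256876772}
scene {'fx': 449.2798942577059, 'fy': 449.2798942577059, 'cx': 257.44189683394296, 'cy': 188.9691557399223, 'distortion': array([0.05266505, 0.        , 0.        , 0.        , 0.        ]), 'rvec': array([ 1.22959795,  2.26577311, -1.00951264]), 'tvec': array([ 0.21379473, -0.17939388,  1.82762651])}
top {'fx': 412.13829749284525, 'fy': 412.13829749284525, 'cx': 259.95176392172186, 'cy': 185.32534866186865, 'distortion': array([-0.03549501,  0.        ,  0.        ,  0.        ,  0.        ]), 'rvec': array([ 2.11732008, -2.12127454,  0.17465522]), 'tvec': array([0.10126641, 0.52824007, 1.2957193 ])}
{'fx': 275.084575534863, 'fy': 275.084575534863, 'cx': 253.24624854289945, 'cy': 189.22349347814955, 'distortion': array([-0.03747219,  0.        ,  0.        ,  0.        ,  0.        ]), 'mount': array([[ 3.05686688e-04, -9.65394448e-01, -2.60793915e-01,
         6.56833684e-02],
       [ 9.99998883e-01, -8.64738154e-05,  1.49224221e-03,
         5.28104393e-04],
       [-1.46315419e-03, -2.60794080e-01,  9.65393343e-01,
        -1.42846374e-01],
       [ 0.00000000e+00,  0.00000000e+00,  0.00000000e+00,
         1.00000000e+00]])}
```

View pics/scene0.png

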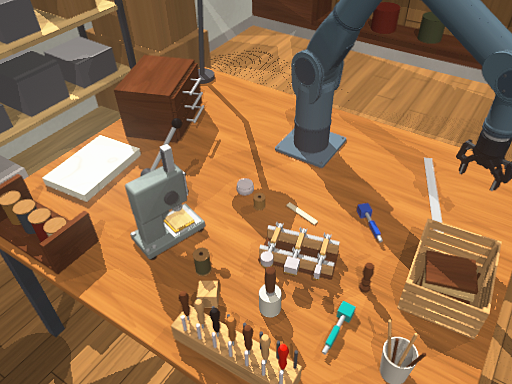

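View pics/top0.png

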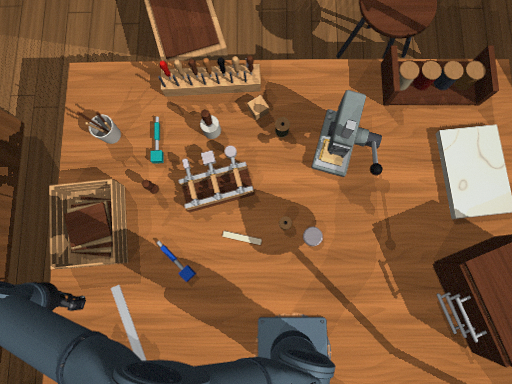

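Scene and top views both show the rail (top image about (216,182)), with three stamp heads at (186,163), (208,157) and (230,151), and the press at (340,135) with its knob at (376,168). I'll zoom in.

```bash
python3 - <<'E'
import cv2, numpy as np
t=cv2.imread('pics/top0.png')
a=cv2.resize(t[140:215,172:262],None,fx=6,fy=6,interpolation=cv2.INTER_CUBIC) #540x450
b=cv2.resize(t[88:180,305:390],None,fx=6,fy=6,interpolation=cv2.INTER_CUBIC) #510x552
s=cv2.imread('pics/scene0.png')
a=cv2.resize(t[140:215,172:262],None,fx=4.4,fy=4.4,interpolation=cv2.INTER_CUBIC)
b=cv2.resize(t[88:180,305:390],None,fx=4.4,fy=4.4,interpolation=cv2.INTER_CUBIC)
h=max(a.shape[0],b.shape[0]); c=np.zeros((h,a.shape[1]+b.shape[1],3),np.uint8)
c[:a.shape[0],:a.shape[1]]=a; c[:b.shape[0],a.shape[1]:]=b
cv2.imwrite('pics/crop1.png',c); print(c.shape,a.shape)
E
```

```text
(405, 770, 3) (330, 396, 3)
```

View pics/crop1.png

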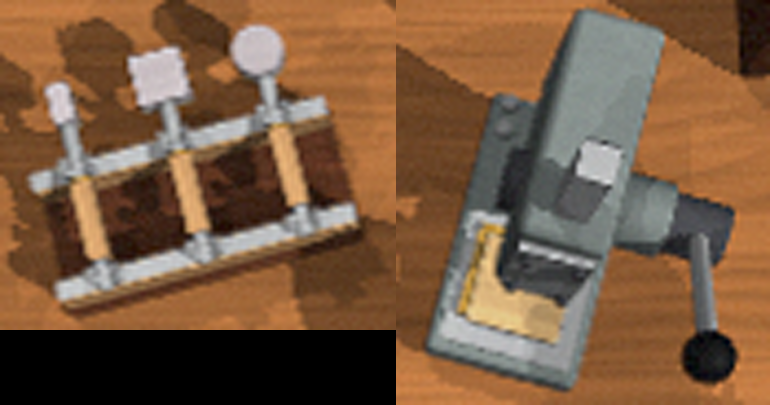

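Crop: oblong at left, the square stamp at the middle station (head centre at crop (160,79), grip middle (190,193)), round at right. The press front points down and slightly left, tag front-right corner is at about (561,342) and the knob at (709,357). Next I'll fit the poses.

```bash
cat > h.py <<'E'
import numpy as np, cv2
from scipy.spatial.transform import Rotation as R
from scipy.optimize import least_squares
from rig import readout, eyes
def cam(name, st=None):
    m=eyes.camera_model(name)
    K=np.array([[m['fx'],0,m['cx']],[0,m['fy'],m['cy']],[0,0,1.]])
    if 'mount' in m:
        T=np.eye(4); T[:3,:3]=R.from_quat(st['tool_rot']).as_matrix(); T[:3,3]=st['ee_pos']
        W=np.linalg.inv(T@m['mount']); rv=R.from_matrix(W[:3,:3]).as_rotvec(); tv=W[:3,3]
    else: rv,tv=m['rvec'],m['tvec']
    return K,m['distortion'],rv,tv
def proj(c,P): return cv2.projectPoints(np.asarray(P,float).reshape(-1,1,3),c[2],c[3],c[0],c[1])[0].reshape(-1,2)
def ray(c,uv,z):
    n=cv2.undistortPoints(np.asarray(uv,float).reshape(-1,1,2),c[0],c[1]).reshape(-1,2)
    Rm=R.from_rotvec(c[2]).as_matrix(); o=-Rm.T@c[3]
    d=np.c_[n,np.ones(len(n))]@Rm; z=np.broadcast_to(z,len(n))
    return o+d*((z-o[2])/d[:,2])[:,None]
def place(p,L):
    L=np.asarray(L,float); c,s=np.cos(p[2]),np.sin(p[2])
    return np.c_[p[0]+c*L[:,0]-s*L[:,1],p[1]+s*L[:,0]+c*L[:,1],L[:,2]]
def fit(obs,p0):  # obs: list of (cam, uv, local)
    f=lambda p:np.concatenate([(proj(c,place(p,l))-np.asarray(u)).ravel() for c,u,l in obs])
    r=least_squares(f,p0,loss='soft_l1'); return r.x,r.fun.reshape(-1,2) if r.fun.size else None
E
python3 - <<'E'
from h import *
t=cam('top'); sc=cam('scene')
for c in (t,sc): print('campos',-R.from_rotvec(c[2]).as_matrix().T@c[3])
a=lambda L,o:[((x+.5)/4.4-.5+o[0],(y+.5)/4.4-.5+o[1]) for x,y in L]
rail=a([(160.5,79),(190,193),(257,50),(292,165),(60,103),(91,220)],(172,140))
# top image: left = +y
loc=[(.09,0,.082),(0,0,.081),(.09,-.075,.082),(0,-.075,.081),(.09,.075,.082),(0,.075,.081)]
g=ray(t,rail[1:2],.081)[0]
p,e=fit([(t,rail,loc)],[g[0],g[1],0]); print('rail',p.round(4)); print(e.round(1).tolist())
o=(305-90,88)
pr=a([(709,357),(561,342)],(305-90,88)) # crop offset 396px =90
loc=[(-.0954,-.092,.328),(-.035,-.035,.048)]
g=ray(t,pr[1:2],.048)[0]
p,e=fit([(t,pr,loc)],[g[0]+.04,g[1]+.04,-.25]); print('press',p.round(4)); print(e.round(1).tolist())
pts=[('base',x,y,z) for z in (0,.04) for x,y in((-.062,.058),(-.062,-.058),(.15,-.058),(.15,.058))]+[('head',-.034,.031,.257),('head',-.034,-.031,.257),('tag',-.035,.035,.048),('tag',.035,.035,.048)]
P=place(p,[q[1:] for q in pts])
uv=proj(t,P); im=cv2.imread('pics/top0.png')
for q,u in zip(pts,uv): print(q,((u-[215,88]+.5)*4.4-.5).round().tolist())
E
```

```text
campos [0.28668094 0.07855402 1.37106683]
campos [1.33648497 0.64394866 1.10328921]
rail [0.529  0.2435 0.273 ]
[[-0.2, -0.5], [0.1, 0.0], [0.3, -0.1], [-0.4, 0.1], [0.2, 0.3], [-0.1, 0.2]]
press [ 0.6395 -0.1477 -0.3271]
[[0.1, 0.1], [-0.1, -0.2]]
('base', -0.062, 0.058, 0) [424.0, 350.0]
('base', -0.062, -0.058, 0) [568.0, 397.0]
('base', 0.15, -0.058, 0) [645.0, 148.0]
('base', 0.15, 0.058, 0) [504.0, 103.0]
('base', -0.062, 0.058, 0.04) [430.0, 338.0]
('base', -0.062, -0.058, 0.04) [578.0, 386.0]
('base', 0.15, -0.058, 0.04) [656.0, 130.0]
('base', 0.15, 0.058, 0.04) [512.0, 85.0]
('head', -0.034, 0.031, 0.257) [520.0, 233.0]
('head', -0.034, -0.031, 0.257) [614.0, 263.0]
('tag', -0.035, 0.035, 0.048) [471.0, 312.0]
('tag', 0.035, 0.035, 0.048) [498.0, 227.0]
```

{"op": "play_rows", "data": {
  "targets": [
    [0,0,0,-0.116,0],
    [0,0,0,-0.116,0],
    [0,0,0,-0.116,0],
    [0,0,0,-0.116,0],
    [0,0,0,-0.116,0],
    [-4,-8,0,0,0],
    [-9,-18,0,0,0],
    [-14,-29,0,0,0],
    [-14,-29,0,0,0],
    [-14,-29,0,0,0],
    [-14,-29,0,0,0],
    [-14,-29,0,0,0]
  ]
}}

```text
clock: 1.1
ee_pos: [0.3245, 0.4746, 0.2311]
tool_rot: [-0.133, 0.991, -0.0, -0.0]
wrist_force: [-0.5, 0.3, 0.5]
opening: 0.0852
gripper_force: 0.0
```

{"op": "play_rows", "data": {
  "targets": [
    [-14,-29,0,0,0],
    [-14,-29,0,0,0],
    [-14,-29,0,0,0],
    [-14,-29,0,0,0],
    [-14,-29,0,0,0],
    [-14,-29,0,0,0],
    [-14,-29,0,0,0.3],
    [-14,-29,0,0,0.4],
    [-11,-22,0,0,0.45],
    [-8,-15,0,0,0.45],
    [0,0,0,0,0.45],
    [0,0,0,0,0.45]
  ]
}}

```text
clock: 2.1
ee_pos: [0.5219, 0.2512, 0.231]
tool_rot: [-0.132, 0.991, -0.0, -0.0]
wrist_force: [-1.1, -0.1, 1.1]
opening: 0.047
gripper_force: 0.0
```

```bash
python3 - <<'E'
from h import *
import pickle
s=readout.read_state(); im=eyes.get_image('wrist'); cv2.imwrite('pics/w1.png',im); pickle.dump(s,open('w1.pkl','wb'))
print(s['clock'],s['ee_pos'],s['tool_rot'],s['opening'],s['qd'].max() if hasattr(s['qd'],'max') else '')
c=cam('wrist',s); p=[.529,.2435,.273]
print(proj(c,place(p,[(.09,0,.082),(0,0,.081),(.03,0,.081),(-.03,0,.081)])).round(1).tolist())
E
```

```text
2.1 [0.52189196 0.2511585  0.23102777] [-1.32469069e-01  9.91187080e-01 -2.17393462e-04 -2.65280290e-04] 0.04702267855699818 0.005296282858169168
[[245.4, 255.8], [244.2, 181.3], [244.6, 207.3], [243.8, 153.9]]
```

View pics/w1.png

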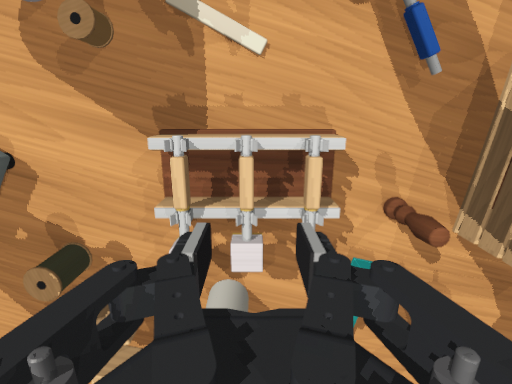

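The wrist view shows the square head at (247,252), its grip spanning x 240–253 and y 156–211 with centre (246.5,183.5), and the neighbouring grips at x 179.5 and 314.5. The bars lie level, so the tool is already squared up with the rail.

```bash
cat >> h.py <<'E'
def todelta(s,w):  # world delta (m) -> tool axes, mm
    return (R.from_quat(s['tool_rot']).inv().apply(w)*1000).round(1)
E
python3 - <<'E'
from h import *
s=readout.read_state(); c=cam('wrist',s)
g=cv2.cvtColor(cv2.imread('pics/w1.png'),cv2.COLOR_BGR2HSV)
for r in (165,175,185,195): print(r,[tuple(v) for v in g[r,236:258:1][:,[1,2]].tolist()][::1])
p,e=fit([(c,[(246.5,183.5),(179.5,183.5),(314.5,184)],[(0,0,.081),(0,-.075,.081),(0,.075,.081)])],[.529,.2435,.27]); print(p,e.round(1).tolist())
print(todelta(s,[p[0]-s['ee_pos'][0],p[1]-s['ee_pos'][1],.051-s['ee_pos'][2]]))
E
```

```text
165 [(152, 67), (152, 67), (133, 100), (116, 172), (102, 212), (100, 219), (100, 224), (99, 229), (99, 230), (97, 228), (98, 227), (99, 227), (100, 229), (98, 228), (99, 227), (102, 219), (109, 190), (117, 146), (156, 85), (153, 85), (153, 85), (156, 85)]
175 [(151, 113), (155, 120), (148, 126), (120, 168), (103, 213), (102, 218), (101, 223), (100, 228), (98, 229), (97, 228), (98, 227), (98, 228), (99, 229), (98, 228), (100, 228), (101, 220), (109, 192), (120, 153), (155, 128), (155, 128), (157, 128), (157, 128)]
185 [(158, 95), (156, 98), (148, 131), (119, 167), (102, 214), (102, 216), (101, 219), (101, 218), (101, 219), (101, 225), (99, 229), (98, 229), (99, 230), (99, 230), (98, 229), (100, 221), (108, 193), (119, 154), (153, 128), (153, 128), (153, 128), (156, 124)]
195 [(157, 114), (157, 114), (152, 116), (123, 159), (102, 214), (102, 216), (102, 219), (101, 217), (102, 219), (101, 225), (99, 229), (98, 230), (98, 231), (100, 230), (99, 229), (102, 223), (108, 194), (119, 154), (154, 119), (154, 119), (154, 116), (157, 112)]
[0.52999791 0.24850213 0.26493432] [[0.3, 0.2], [-0.9, -0.0], [0.5, -0.1]]
[ -7.7  -6.4 180.1]
```

```bash
python3 - <<'E'
from h import *
import pickle
s0=pickle.load(open('w1.pkl','rb')); s=readout.read_state(); print(s0['qd'],s['qd'],s0['ee_pos'],s['ee_pos'])
c=cam('wrist',s0)
p,e=fit([(c,[(246.2,183.5),(179.5,183.5),(314.5,184)],[(0,0,.081),(0,-.075,.081),(0,.075,.081)])],[.529,.2435,.27]); print(p,e.round(1).tolist())
print(todelta(s,[p[0]-s['ee_pos'][0],p[1]-s['ee_pos'][1],.051-s['ee_pos'][2]]))
E
```

```text
[-0.03295656 -0.00503365 -0.03931715  0.00529628 -0.00654558  0.00281545
  0.00409762] [-0.02107502 -0.00388549 -0.02323922  0.00348088  0.00106982  0.00079472
  0.00879119] [0.52189196 0.2511585  0.23102777] [0.52104988 0.25261779 0.23106907]
[0.53091304 0.24676706 0.26225208] [[0.4, 0.2], [-1.1, -0.0], [0.4, -0.1]]
[ -8.1  -8.3 180.1]
```

{"op": "play_rows", "data": {
  "targets": [
    [-4,-4,20,0,0.45],
    [-4,-4,30,0,0.45],
    [0,0,30,0,0.45],
    [0,0,0,0,0.45],
    [0,0,0,0,0.45],
    [0,0,0,0,0.45],
    [0,0,0,0,0.45]
  ]
}}

```text
clock: 2.73
ee_pos: [0.5323, 0.2484, 0.1534]
tool_rot: [-0.135, 0.991, 0.001, 0.001]
wrist_force: [0.4, 0.3, -0.1]
opening: 0.047
gripper_force: 0.0
```

```bash
python3 - <<'E'
from h import *
s=readout.read_state(); im=eyes.get_image('wrist'); s1=readout.read_state(); cv2.imwrite('pics/w2.png',im)
print(s['clock'],s['ee_pos'],s1['ee_pos'],s['qd'].round(4))
c=cam('wrist',s); p=[.5309,.24677,.2623]
uv=proj(c,place(p,[(0,0,.081),(.03,0,.081),(-.03,0,.081)])); print(uv.round(1).tolist())
h=cv2.cvtColor(im,cv2.COLOR_BGR2HSV)
m=((h[...,2]>185)&(h[...,1]>70)&(h[...,0]<25)).astype(np.uint8)
n,l,st,ce=cv2.connectedComponentsWithStats(m)
for i in range(1,n):
    if st[i,4]>200: print(st[i].tolist(),ce[i].round(1).tolist())
cv2.imwrite('pics/w2c.png',im)
E
```

```text
2.7333 [0.53230611 0.24837942 0.15338389] [0.532367   0.2481961  0.15334666] [ 0.005  -0.0024  0.0031  0.0014  0.0027 -0.0046  0.0043]
[[251.0, 195.2], [250.7, 229.3], [251.2, 158.7]]
[196, 0, 316, 311, 36175] [362.3, 109.6]
[0, 50, 170, 219, 22754] [70.3, 175.0]
[211, 159, 48, 72, 1325] [248.4, 195.2]
[329, 160, 24, 72, 1225] [340.6, 194.1]
[130, 316, 24, 32, 428] [144.0, 332.7]
[489, 316, 23, 24, 311] [502.0, 326.0]
```

View pics/w2c.png

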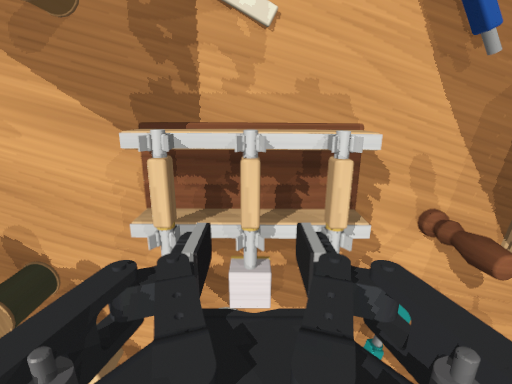

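Grip centre seen at (250.5,195), as predicted at (251,195). I'll descend, grip and pull straight up.

{"op": "play_rows", "data": {
  "targets": [
    [2,-1,15,0,0.45],
    [0,0,25,0,0.45],
    [0,0,25,0,0.45],
    [0,0,20,0,0.45],
    [0,0,12,0,0.45],
    [0,0,5,0,0.45],
    [0,0,0,0,0.45],
    [0,0,0,0,0.45]
  ],
  "newtons": 80
}}

```text
clock: 3.45
ee_pos: [0.5307, 0.246, 0.0504]
tool_rot: [-0.135, 0.991, 0.0, 0.001]
wrist_force: [-0.6, -0.8, 0.9]
opening: 0.047
gripper_force: 0.0
```

{"op": "play_rows", "data": {
  "targets": [
    [0,0,0,0,1],
    [0,0,0,0,1],
    [0,0,0,0,1],
    [0,0,0,0,1],
    [0,0,0,0,1],
    [0,0,0,0,1]
  ],
  "newtons": 80
}}

```text
clock: 3.95
ee_pos: [0.5306, 0.2458, 0.0504]
tool_rot: [-0.135, 0.991, 0.0, 0.001]
wrist_force: [-0.8, -0.6, 5.8]
opening: 0.0147
gripper_force: 77.9
```

{"op": "play_rows", "data": {
  "targets": [
    [0,0,-2,0,1],
    [0,0,-3,0,1],
    [0,0,-4,0,1],
    [0,0,-4,0,1],
    [0,0,-5,0,1],
    [0,0,-8,0,1],
    [0,0,-14,0,1],
    [0,0,-20,0,1],
    [0,0,-25,0,1],
    [0,0,-20,0,1],
    [0,0,-10,0,1],
    [0,0,0,0,1]
  ]
}}

```text
clock: 4.95
ee_pos: [0.5316, 0.2467, 0.1676]
tool_rot: [-0.135, 0.991, 0.001, 0.003]
wrist_force: [0.7, 0.7, -3.2]
opening: 0.0148
gripper_force: 80.0
```

```bash
python3 - <<'E'
from h import *
s=readout.read_state(); print(s['ee_pos'],s['tool_rot'],s['wrist_force'],s['torque'])
p=[.6395,-.1477,-.29]
q=place(p,[(-.21,0,0)])[0]
print(q)
M=R.from_quat(s['tool_rot']).as_matrix(); print(M.round(3)); yaw=np.arctan2(M[1,0],M[0,0])%(2*np.pi)-np.pi; print('tool yaw',yaw)
# delta after turning to yaw -.29
t=R.from_euler('z',-.29-yaw)*R.from_quat(s['tool_rot'])
print(t.inv().apply([q[0]-s['ee_pos'][0],q[1]-s['ee_pos'][1],0])*1000)
E
```

```text
[0.53163105 0.24672658 0.16764241] [-0.13522938  0.99080974  0.00113652  0.00278875] [ 0.68825653  0.72252218 -3.24474447] [-0.05741461  0.18486641 -0.03865266]
[ 0.43826879 -0.08765003  0.        ]
[[-0.963 -0.268  0.005]
 [-0.268  0.963  0.003]
 [-0.006  0.001 -1.   ]]
tool yaw 0.27128680761666946
[  -6.15181634 -347.111154     -0.48406157]
```

{"op": "play_rows", "data": {
  "targets": [
    [5,-15,0,0,1],
    [10,-30,0,0,1],
    [10,-30,0,0,1],
    [10,-30,0,0,1],
    [5,-15,0,0,1],
    [0,0,0,0.06,1],
    [0,0,0,0.1,1],
    [0,0,0,0.1,1],
    [0,0,0,0.1,1],
    [0,0,0,0.1,1],
    [0,0,0,0.1,1],
    [0,0,0,0,1]
  ]
}}

```text
clock: 5.95
ee_pos: [0.5222, 0.1183, 0.1629]
tool_rot: [0.146, 0.989, -0.001, -0.001]
wrist_force: [-0.2, 0.1, -1.6]
opening: 0.0145
gripper_force: 80.0
```

{"op": "play_rows", "data": {
  "targets": [
    [1,-14,0,0,1],
    [3,-28,0,0,1],
    [3,-28,0,0,1],
    [3,-28,0,0,1],
    [3,-28,0,0,1],
    [3,-28,0,0,1],
    [3,-28,0,0,1],
    [3,-24,0,0,1],
    [2,-14,0,0,1],
    [0,0,0,0,1],
    [0,0,0,0,1],
    [0,0,0,0,1]
  ]
}}

```text
clock: 6.95
ee_pos: [0.4376, -0.0845, 0.1641]
tool_rot: [0.143, 0.99, 0.0, -0.0]
wrist_force: [0.0, 1.1, -3.2]
opening: 0.015
gripper_force: 80.0
```

```bash
python3 - <<'E'
from h import *
import pickle
s=readout.read_state(); im=eyes.get_image('wrist'); cv2.imwrite('pics/w3.png',im); t=eyes.get_image('top'); cv2.imwrite('pics/top3.png',t); sc=eyes.get_image('scene'); cv2.imwrite('pics/scene3.png',sc)
pickle.dump(s,open('w3.pkl','wb'))
print(s['clock'],s['ee_pos'],s['tool_rot'],s['qd'].round(3))
c=cam('wrist',s); p=[.6395,-.1477,-.29]
print(proj(c,place(p,[(-.062,.058,.04),(-.062,-.058,.04),(-.035,.035,.048),(-.035,-.035,.048)])).round(1).tolist())
E
```

```text
6.95 [ 0.43758428 -0.08450946  0.16411797] [ 1.42994914e-01  9.89723411e-01  1.27929088e-04 -8.54977918e-05] [-0.018  0.004 -0.008 -0.01  -0.001  0.    -0.01 ]
[[299.9, 309.4], [199.1, 309.2], [279.9, 333.8], [219.1, 333.7]]
```

View pics/w3.png

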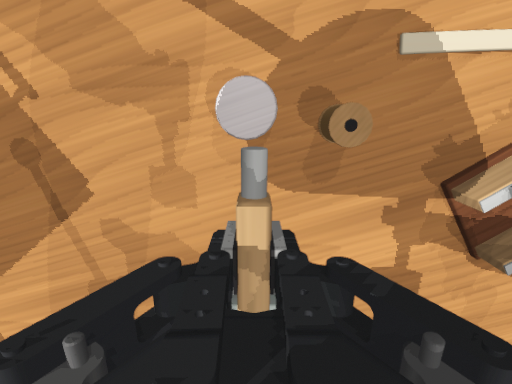

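The wrist view shows the stamp held with its tail end at (255,148) and its grip at y 197–310; the press is hidden behind the gripper. I'll check the handle's level and refine the press from the scene and top views.

```bash
python3 - <<'E'
from h import *
import pickle
s=pickle.load(open('w3.pkl','rb')); c=cam('wrist',s)
T=lambda P:R.from_quat(s['tool_rot']).apply(P)+s['ee_pos']
for pitch in (-.1,-.05,0,.05,.1,.15):
    q=[]
    for x,z in ((-.052,.006),(-.052,-.006),(-.03,.011),(.03,.011)):
        X=x*np.cos(pitch)-z*np.sin(pitch); Z=x*np.sin(pitch)+z*np.cos(pitch)
        q.append((-X,0,-.019-Z))
    print(pitch,proj(c,T(np.array(q))).round(1)[:,1].tolist())
q=[(.052,y,-.025) for y in (-.006,.006)]; print(proj(c,T(np.array(q))).round(1).tolist())
sc=cv2.imread('pics/scene3.png')[135:265,115:250]; tp=cv2.imread('pics/top3.png')[88:220,270:395]
print(sc.shape,tp.shape)
a=cv2.resize(sc,None,fx=3,fy=3,interpolation=cv2.INTER_CUBIC); b=cv2.resize(tp,None,fx=3,fy=3,interpolation=cv2.INTER_CUBIC)
o=np.zeros((400,a.shape[1]+b.shape[1],3),np.uint8); o[:a.shape[0],:a.shape[1]]=a; o[:b.shape[0],a.shape[1]:]=b; cv2.imwrite('pics/c3.png',o); print(a.shape,b.shape)
E
```

```text
-0.1 [151.7, 145.6, 205.8, 314.7]
-0.05 [149.7, 145.3, 203.2, 316.2]
0 [148.1, 145.2, 200.9, 317.4]
0.05 [146.9, 145.4, 198.7, 318.6]
0.1 [146.0, 145.8, 196.7, 319.6]
0.15 [145.4, 146.5, 194.9, 320.4]
[[237.5, 148.1], [265.7, 148.1]]
(130, 135, 3) (132, 125, 3)
(390, 405, 3) (396, 375, 3)
```

View pics/c3.png

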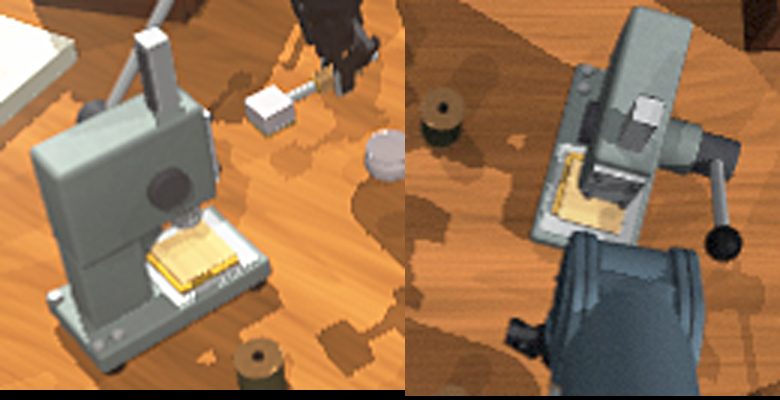

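The crops show the tag in the press at scene-crop (195,255), the stamp held by its grip, and the knob at top-crop (723,243). The gripper hides the press from the wrist camera when facing it, so I'll turn the tool round for a direct look. First I'll check the joint room and the stamp's pitch.

```bash
python3 - <<'E'
from h import *
import pickle
s=pickle.load(open('w3.pkl','rb')); print(s['q'])
im=cv2.imread('pics/w3.png')
for r in (155,175,190,205,230): 
    v=im[r,225:285].astype(int); d=np.abs(np.diff(cv2.GaussianBlur(im,(1,3),0)[r,225:285].astype(int),axis=0)).sum(1); k=np.argsort(-d)[:5]+225; print(r,sorted(k.tolist()))
# stamp pitch from scene view
c=cam('scene'); f=lambda x,y:((x+.5)/3-.5+115,(y+.5)/3-.5+135)
obs=[f(*q) for q in ((247,98),(272,83),(300,97),(275,116))]
gp=s['ee_pos']+R.from_quat(s['tool_rot']).apply([0,0,-.019])
B=R.from_quat(s['tool_rot'])*R.from_euler('y',np.pi) # x=stamp x
print(B.as_matrix().round(2))
for pt in (-.1,0,.1):
    L=np.array([(.09+a,b,.012) for a,b in ((.019,.019),(.019,-.019),(-.019,-.019),(-.019,.019))])
    uv=proj(c,gp+B.apply(R.from_euler('y',-pt).apply(L)))
    print(pt,[[round(v,1) for v in u] for u in uv.tolist()])
print(np.round(obs,1).tolist())
E
```

```text
[-0.08692409  0.29384644  0.2067736   2.12720133 -0.08981686  0.72862961
  1.46214532]
155 [240, 241, 242, 266, 267]
175 [240, 254, 265, 266, 267]
190 [240, 241, 265, 266, 267]
205 [235, 236, 269, 271, 272]
230 [225, 235, 236, 281, 282]
[[ 0.96  0.28  0.  ]
 [-0.28  0.96 -0.  ]
 [-0.    0.    1.  ]]
-0.1 [[202.6, 176.6], [195.7, 170.7], [205.4, 164.8], [212.3, 170.6]]
0 [[202.5, 173.9], [195.5, 168.0], [205.4, 163.0], [212.4, 168.7]]
0.1 [[202.6, 171.0], [195.6, 165.1], [205.6, 161.1], [212.6, 166.8]]
[[197.0, 167.3], [205.3, 162.3], [214.7, 167.0], [206.3, 173.3]]
```

{"op": "play_rows", "data": {
  "targets": [
    [0,0,0,0.06,1],
    [0,0,0,0.12,1],
    [0,0,0,0.12,1],
    [0,0,0,0.12,1],
    [0,0,0,0.12,1],
    [0,0,0,0.12,1],
    [0,0,0,0.12,1],
    [0,0,0,0.12,1],
    [0,0,0,0.12,1],
    [0,0,0,0.12,1],
    [0,0,0,0.12,1],
    [0,0,0,0.12,1]
  ]
}}

```text
clock: 8.1
ee_pos: [0.4383, -0.084, 0.1644]
tool_rot: [0.742, 0.67, 0.0, 0.0]
wrist_force: [0.4, 0.2, -4.1]
opening: 0.0148
gripper_force: 79.9
```

{"op": "play_rows", "data": {
  "targets": [
    [0,0,0,0.12,1],
    [0,0,0,0.07,1],
    [-15,0,0,0,1],
    [-20,0,0,0,1],
    [0,0,0,0,1],
    [0,0,0,0,1],
    [0,0,0,0,1]
  ]
}}

```text
clock: 8.68
ee_pos: [0.4283, -0.1176, 0.1643]
tool_rot: [0.801, 0.599, 0.0, 0.0]
wrist_force: [-0.3, -0.6, -3.5]
opening: 0.0149
gripper_force: 80.0
```

```bash
python3 - <<'E'
from h import *
import pickle
s=readout.read_state(); im=eyes.get_image('wrist'); cv2.imwrite('pics/w4.png',im)
pickle.dump(s,open('w4.pkl','wb'))
print(s['clock'],s['ee_pos'],s['tool_rot'],s['qd'].round(3),s['q'])
p=[.6395,-.1477,-.29]
print(proj(cam('wrist',s),place(p,[(-.062,.058,.04),(-.062,-.058,.04),(-.035,.035,.048),(-.035,-.035,.048)])).round(1).tolist())
E
```

```text
8.6833 [ 0.42833586 -0.11757226  0.1643406 ] [8.00888361e-01 5.98813594e-01 3.32297348e-04 5.21921022e-05] [-0.009  0.001 -0.007  0.     0.001  0.001 -0.001] [-0.30582123  0.32212487  0.56177681  2.14618752 -0.25462933  0.735885
  0.13617004]
[[412.7, 91.7], [396.4, 209.4], [442.2, 117.5], [430.2, 190.1]]
```

{"op": "play_rows", "data": {
  "targets": [
    [0,0,0,0.06,1],
    [0,0,0,0.12,1],
    [0,0,0,0.12,1],
    [0,0,0,0.12,1],
    [0,0,0,0.12,1],
    [0,0,0,0.12,1],
    [0,0,0,0.12,1],
    [0,0,0,0.12,1],
    [0,0,0,0.12,1],
    [0,0,0,0.12,1],
    [0,0,0,0.12,1],
    [0,0,0,0.12,1]
  ]
}}

```text
clock: 9.73
ee_pos: [0.4285, -0.1174, 0.1643]
tool_rot: [0.999, -0.05, 0.0, -0.0]
wrist_force: [-0.4, -0.2, -3.1]
opening: 0.0151
gripper_force: 79.9
```

{"op": "play_rows", "data": {
  "targets": [
    [0,0,0,0.12,1],
    [0,0,0,0.07,1],
    [10,-15,0,0,1],
    [20,-20,0,0,1],
    [15,0,0,0,1],
    [0,0,0,0,1],
    [0,0,0,0,1],
    [0,0,0,0,1]
  ]
}}

```text
clock: 10.4
ee_pos: [0.4804, -0.0971, 0.164]
tool_rot: [0.99, -0.143, -0.0, 0.0]
wrist_force: [-0.8, -0.5, -3.7]
opening: 0.0152
gripper_force: 80.0
```

```bash
python3 - <<'E'
from h import *
import pickle
s=readout.read_state(); im=eyes.get_image('wrist'); cv2.imwrite('pics/w5.png',im)
pickle.dump(s,open('w5.pkl','wb'))
print(s['clock'],s['ee_pos'],s['tool_rot'],s['qd'].round(3))
p=[.6395,-.1477,-.29]
print(proj(cam('wrist',s),place(p,[(-.062,.058,.04),(-.062,-.058,.04),(-.035,.035,.048),(-.035,-.035,.048)])).round(1).tolist())
w4=cv2.imread('pics/w4.png')
a=cv2.resize(w4[60:235,362:482],None,fx=3,fy=3,interpolation=cv2.INTER_CUBIC) #360x525
b=cv2.resize(im[0:160,150:360],None,fx=2,fy=2,interpolation=cv2.INTER_CUBIC) #420x320
o=np.zeros((525,780,3),np.uint8); o[:,:360]=a; o[:320,360:]=b; cv2.imwrite('pics/c5.png',o)
E
```

```text
10.4 [ 0.48044371 -0.09710569  0.16404668] [ 9.89782585e-01 -1.42584257e-01 -4.04928544e-04  1.83230878e-05] [ 0.002 -0.01   0.01   0.015 -0.001  0.001 -0.002]
[[194.1, 70.9], [321.9, 71.6], [217.5, 36.0], [299.2, 36.5]]
```

View pics/c5.png

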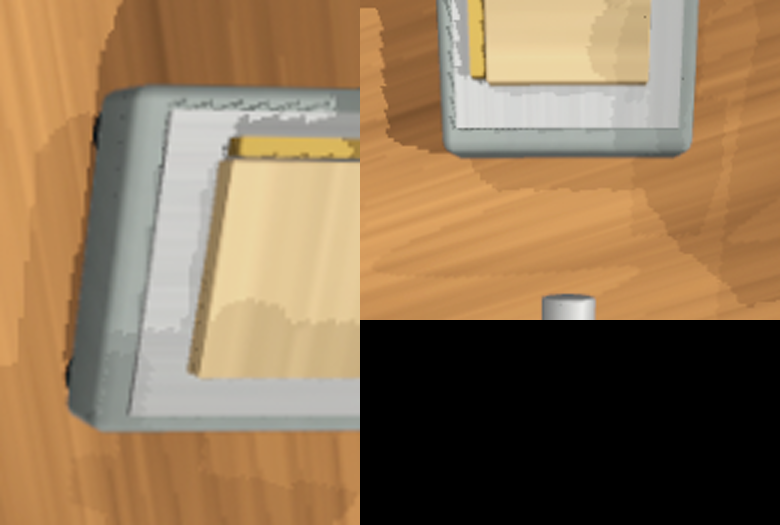

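View B (left) shows the tag's front corners at crop (233,159) and (201,378). View A (right) shows them at (487,81) and (648,81), with the front edge level. Next I'll fit the press pose together with a camera bias.

```bash
python3 - <<'E'
from h import *
import pickle
s4=pickle.load(open('w4.pkl','rb'));s5=pickle.load(open('w5.pkl','rb'))
f=lambda x,y,k,ox,oy:((x+.5)/k-.5+ox,(y+.5)/k-.5+oy)
o4=[f(233,159,3,362,60),f(201,378,3,362,60)]; o5=[f(487-360,81,2,150,0),f(648-360,81,2,150,0)]
L=[(-.035,.035,.048),(-.035,-.035,.048)]
def pr(s,p):
    P=place(p,L)
    s=dict(s); s['ee_pos']=s['ee_pos']+R.from_quat(s['tool_rot']).apply([p[3],p[4],0]); return proj(cam('wrist',s),P)
g=lambda p:np.r_[(pr(s4,p)-o4).ravel(),(pr(s5,p)-o5).ravel()]
r=least_squares(g,[.64,-.148,-.29,0,0]); print(r.x.round(4),r.fun.round(2))
r0=least_squares(lambda q:g(np.r_[q,0,0]),[.64,-.148,-.29]); print('nobias',r0.x.round(4),r0.fun.round(2))
p=r.x; s=readout.read_state(); M=R.from_quat(s['tool_rot']).as_matrix(); print('toolx yaw',np.arctan2(M[1,0],M[0,0]))
s=s5; print(proj(cam('top'),place(p,[(-.0954,-.092,.328)])), 'top knob obs',((709+.5)/4.4-.5+215,(357.5)/4.4-.5+88))
np.save('press.npy',p)
E
```

```text
[ 6.372e-01 -1.431e-01 -2.803e-01 -3.000e-04  7.000e-04] [ 0.31 -0.14 -0.33  0.15 -0.48  0.27  0.48 -0.24]
nobias [ 0.6373 -0.1425 -0.28  ] [ 0.98 -0.33  0.33 -0.03 -0.2   0.81  0.73  0.28]
toolx yaw -0.2868290089015997
[[376.16575081 168.69711836]] top knob obs (375.75, 168.75)
```

{"op": "play_rows", "data": {
  "targets": [
    [-20,0,0,0,1],
    [-30,0,0,0,1],
    [0,0,0,-0.06,1],
    [0,0,0,-0.12,1],
    [0,0,0,-0.12,1],
    [0,0,0,-0.12,1],
    [0,0,0,-0.12,1],
    [0,0,0,-0.12,1],
    [0,0,0,-0.12,1],
    [0,0,0,-0.12,1],
    [0,0,0,-0.12,1],
    [0,0,0,-0.12,1]
  ]
}}

```text
clock: 11.45
ee_pos: [0.4321, -0.0833, 0.1643]
tool_rot: [0.909, 0.416, -0.0, -0.0]
wrist_force: [-0.7, 0.8, -4.1]
opening: 0.0151
gripper_force: 80.1
```

{"op": "play_rows", "data": {
  "targets": [
    [0,0,0,-0.12,1],
    [0,0,0,-0.12,1],
    [0,0,0,-0.12,1],
    [0,0,0,-0.12,1],
    [0,0,0,-0.12,1],
    [0,0,0,-0.12,1],
    [0,0,0,-0.12,1],
    [0,0,0,-0.12,1],
    [0,0,0,-0.12,1],
    [0,0,0,-0.12,1],
    [0,0,0,-0.12,1],
    [0,0,0,-0.12,1]
  ]
}}

```text
clock: 12.45
ee_pos: [0.4317, -0.0834, 0.1642]
tool_rot: [0.409, 0.912, -0.0, -0.001]
wrist_force: [0.4, -0.9, -4.0]
opening: 0.0146
gripper_force: 80.1
```

{"op": "play_rows", "data": {
  "targets": [
    [0,0,0,-0.12,1],
    [0,0,0,-0.12,1],
    [0,0,0,-0.12,1],
    [0,0,0,-0.12,1],
    [0,0,0,-0.08,1],
    [0,0,0,-0.049,1],
    [0,0,0,0,1],
    [0,0,0,0,1]
  ]
}}

```text
clock: 13.12
ee_pos: [0.432, -0.0835, 0.1642]
tool_rot: [0.121, 0.993, -0.0, -0.001]
wrist_force: [0.2, -0.9, -4.2]
opening: 0.0148
gripper_force: 80.0
```

```bash
cat >> h.py <<'E'
press=lambda: np.load('press.npy')
def rel(s):
    p=press(); M=R.from_quat(s['tool_rot']).as_matrix(); d=s['ee_pos'][:2]-p[:2]; c,si=np.cos(p[2]),np.sin(p[2])
    print('clock',s['clock'],'TCP in press',np.round([c*d[0]+si*d[1],-si*d[0]+c*d[1],s['ee_pos'][2]],4),'yaw err',((np.arctan2(M[1,0],M[0,0])-p[2]-np.pi+np.pi)%(2*np.pi)-np.pi).round(4),'F',np.round(s['wrist_force'],1),'tilt',M[2].round(4))
E
python3 -c "
from h import *
s=readout.read_state(); rel(s); print(s['q'].round(3),s['qd'].round(3))"
```

```text
clock 13.1167 TCP in press [-0.2137  0.0005  0.1642] yaw err 0.0385 F [ 0.2 -0.9 -4.2] tilt [ 1.1e-03 -2.0e-04 -1.0e+00]
[-0.09   0.285  0.207  2.14  -0.087  0.726  1.504] [-0.006  0.003  0.004 -0.007 -0.    -0.001 -0.008]
```

{"op": "play_rows", "data": {
  "targets": [
    [-15,0,0,0.0385,1],
    [-20,-0.5,0,0,1],
    [-5,0,15,0,1],
    [0,0,25,0,1],
    [0,0,25,0,1],
    [0,0,25,0,1],
    [0,0,13,0,1],
    [0,0,5,0,1],
    [0,0,0,0,1],
    [0,0,0,0,1],
    [0,0,0,0,1]
  ]
}}

```text
clock: 14.03
ee_pos: [0.4723, -0.0945, 0.0574]
tool_rot: [0.139, 0.99, -0.0, 0.001]
wrist_force: [0.1, 0.5, -2.9]
opening: 0.0146
gripper_force: 79.9
```

```bash
python3 -c "
from h import *
s=readout.read_state(); rel(s); cv2.imwrite('pics/scene6.png',eyes.get_image('scene'))"
```

```text
clock 14.0333 TCP in press [-0.1719  0.0011  0.0574] yaw err 0.0015 F [ 0.1  0.5 -2.9] tilt [-2.e-03  2.e-04 -1.e+00]
```

{"op": "play_rows", "data": {
  "targets": [
    [-6,-1,0,0,1],
    [-12,0,0,0,1],
    [-14,0,0,0,1],
    [-14,0,0,0,1],
    [-14,0,0,0,1],
    [-12,0,0,0,1],
    [-6,0,0,0,1],
    [-3,0,0,0,1],
    [0,0,0,0,1],
    [0,0,0,0,1],
    [0,0,0,0,1]
  ]
}}

```text
clock: 15.0
ee_pos: [0.5482, -0.1172, 0.0562]
tool_rot: [0.139, 0.99, 0.0, -0.0]
wrist_force: [-0.1, -0.1, -3.2]
opening: 0.0146
gripper_force: 80.0
```

```bash
python3 -c "
from h import *
s=readout.read_state(); rel(s)
a=cv2.resize(eyes.get_image('scene')[165:255,125:235],None,fx=6,fy=6,interpolation=cv2.INTER_CUBIC)
cv2.imwrite('pics/c7.png',a); print(a.shape)
c=cam('scene'); p=press()
print(((proj(c,place(p,[(.019,.019,.085),(.019,-.019,.085),(-.019,-.019,.085),(-.019,.019,.085),(.019,.019,.056),(-.019,.019,.056),(-.035,.035,.048),(.035,.035,.048)]))-[125,165]+.5)*6-.5).round().tolist())"
```

```text
clock 15.0 TCP in press [-0.0927  0.0002  0.0562] yaw err 0.0021 F [-0.1 -0.1 -3.2] tilt [ 0.001 -0.    -1.   ]
(540, 660, 3)
[[304.0, 311.0], [265.0, 273.0], [325.0, 240.0], [364.0, 277.0], [311.0, 349.0], [371.0, 315.0], [414.0, 327.0], [304.0, 391.0]]
```

View pics/c7.png

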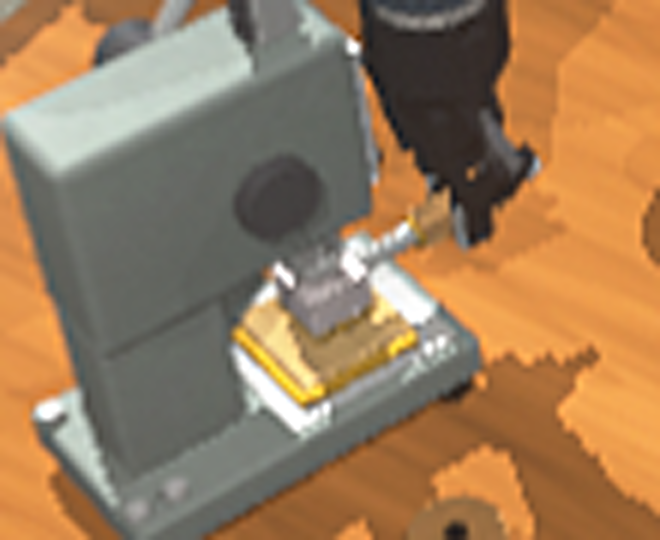

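The crop shows the stamp head over the tag below the foot, with its lower front +y corner at (372,315) as predicted. The rear corner at (313,335) looks higher than predicted, so the head may be tipped up a little. I'll quantify that from the wrist image.

```bash
python3 - <<'E'
from h import *
import pickle
s=pickle.load(open('w3.pkl','rb')); c=cam('wrist',s); im=cv2.imread('pics/w3.png')
T=lambda P:R.from_quat(s['tool_rot']).apply(P)+s['ee_pos']
g=cv2.GaussianBlur(im,(3,3),0).astype(int)
col=g[130:215,254]; d=np.abs(np.diff(col,axis=0)).sum(1); k=np.argsort(-d)[:8]+130; print('row edges',sorted((int(a),int(d[a-130])) for a in k))
for pt in (-.05,0,.05,.1,.15,.2):
    def P(x,y,z): return (-(x*np.cos(pt)-z*np.sin(pt)),y,-.019-(x*np.sin(pt)+z*np.cos(pt)))
    u=proj(c,T(np.array([P(-.052,-.006,0),P(-.052,.006,0),P(-.034,-.006,0),P(-.034,.006,0),P(-.03,-.008,.011),P(-.03,.008,.011),P(-.052,0,.006)])))
    print(pt,'tail w',(u[1]-u[0])[0].round(1),'rod w',(u[3]-u[2])[0].round(1),'grip w',(u[5]-u[4])[0].round(1),'grip row',u[4,1].round(1),'tail row',u[6,1].round(1))
E
```

```text
row edges [(136, 67), (137, 74), (138, 48), (148, 52), (149, 66), (198, 40), (205, 54), (206, 64)]
-0.05 tail w 27.3 rod w 26.2 grip w 37.6 grip row 203.2 tail row 149.7
0 tail w 26.8 rod w 25.8 grip w 37.2 grip row 200.9 tail row 148.1
0.05 tail w 26.2 rod w 25.5 grip w 36.8 grip row 198.7 tail row 146.9
0.1 tail w 25.7 rod w 25.2 grip w 36.4 grip row 196.7 tail row 146.0
0.15 tail w 25.2 rod w 24.9 grip w 36.0 grip row 194.9 tail row 145.4
0.2 tail w 24.7 rod w 24.5 grip w 35.5 grip row 193.3 tail row 145.2
```

{"op": "play_rows", "data": {
  "targets": [
    [-2,0,0,0,1],
    [0,0,3,0,1],
    [0,0,3,0,1],
    [0,0,2,0,1],
    [0,0,1,0,1],
    [0,0,0,0,1],
    [0,0,0,0,1]
  ]
}}

```text
clock: 15.63
ee_pos: [0.5508, -0.118, 0.0474]
tool_rot: [0.139, 0.99, 0.0, -0.0]
wrist_force: [-1.5, 0.2, -0.1]
opening: 0.0148
gripper_force: 80.6
```

```bash
python3 -c "
from h import *
s=readout.read_state(); rel(s)"
```

```text
clock 15.6333 TCP in press [-0.09    0.0002  0.0474] yaw err 0.0021 F [-1.5  0.2 -0.1] tilt [ 2.e-04  0.e+00 -1.e+00]
```

{"op": "play_rows", "data": {
  "targets": [
    [0,0,1,0,1],
    [0,0,0.5,0,1],
    [0,0,0,0,1],
    [0,0,0,0,1],
    [0,0,0,0,1]
  ],
  "newtons": 22
}}

```text
clock: 16.05
ee_pos: [0.551, -0.118, 0.0465]
tool_rot: [0.139, 0.99, 0.0, 0.0]
wrist_force: [-4.3, 1.1, 7.2]
opening: 0.015
gripper_force: 81.7
```

{"op": "play_rows", "data": {
  "targets": [
    [0,0,0,0,0.8],
    [0,0,0,0,0.7],
    [0,0,0,0,0.6],
    [0,0,0,0,0.5],
    [0,0,0,0,0.45],
    [0,0,0,0,0.45]
  ]
}}

```text
clock: 16.55
ee_pos: [0.551, -0.1181, 0.0457]
tool_rot: [0.139, 0.99, -0.0, 0.0]
wrist_force: [0.6, 0.1, -0.1]
opening: 0.047
gripper_force: 0.0
```

```bash
python3 -c "
from h import *
s=readout.read_state(); rel(s)
im=eyes.get_image('wrist'); cv2.imwrite('pics/w8.png',im); c=cam('wrist',s); p=press()
a=cv2.resize(im[120:330,165:345],None,fx=2.2,fy=2.2,interpolation=cv2.INTER_CUBIC)
b=cv2.resize(eyes.get_image('scene')[185:245,135:215],None,fx=4.8,fy=4.8,interpolation=cv2.INTER_CUBIC)
o=np.zeros((a.shape[0],a.shape[1]+b.shape[1],3),np.uint8);o[:,:a.shape[1]]=a;o[:b.shape[0],a.shape[1]:]=b
cv2.imwrite('pics/c8.png',o);print(o.shape,a.shape)
f=lambda u:((u-[165,120]+.5)*2.2-.5).round().tolist()
print(f(proj(c,place(p,[(-.142,-.006,.066),(-.142,.006,.066),(-.142,0,.072),(-.12,-.008,.077),(-.12,.008,.077)]))))
g=lambda u:((u-[135,185]+.5)*4.8-.5+[a.shape[1],0]).round().tolist()
print(g(proj(cam('scene'),place(p,[(.019,.019,.078),(-.019,.019,.078),(.019,.019,.048),(-.019,.019,.048),(-.035,.035,.048),(.035,.035,.048)]))))
"
```

```text
clock 16.55 TCP in press [-0.0897  0.0002  0.0457] yaw err 0.002 F [ 0.6  0.1 -0.1] tilt [-2.e-04 -0.e+00 -1.e+00]
(462, 780, 3) (462, 396, 3)
[[161.0, 58.0], [221.0, 58.0], [191.0, 62.0], [149.0, 179.0], [232.0, 179.0]]
[[592.0, 160.0], [640.0, 133.0], [598.0, 191.0], [646.0, 164.0], [679.0, 166.0], [591.0, 217.0]]
```

View pics/c8.png

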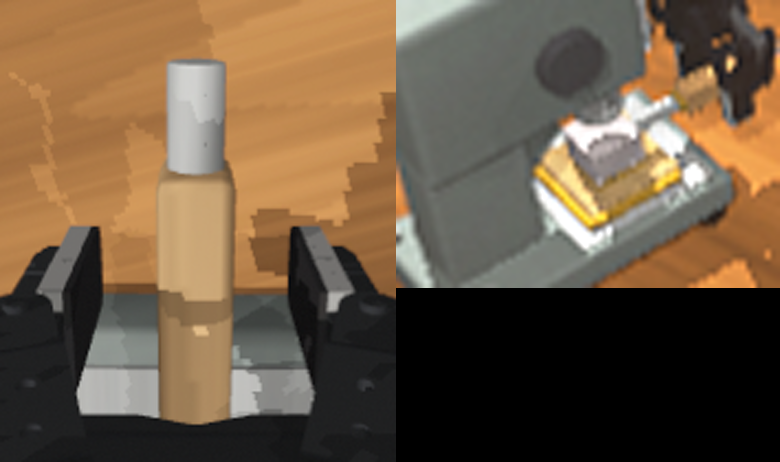

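Left: the stamp stands with its tail at (197,62) against a predicted (191,60), and its handle runs straight. Right: the head sits in the middle of the tag, and its front corner at (645,163) is as predicted. Now I'll withdraw and go to the knob.

{"op": "play_rows", "data": {
  "targets": [
    [0,0,-5,0,0.45],
    [0,0,-12,0,0.4],
    [0,0,-18,0,0.35],
    [0,0,-18,0,0.3],
    [12,0,-5,0,0.28],
    [25,0,0,0,0.28],
    [30,0,-5,0,0.28],
    [30,0,-15,0,0.28],
    [15,0,-30,0,0.28],
    [0,0,-35,0,0.28],
    [0,0,-35,0,0.28],
    [0,0,-35,0,0.28]
  ]
}}

```text
clock: 17.65
ee_pos: [0.4425, -0.0873, 0.2615]
tool_rot: [0.139, 0.99, 0.0, 0.001]
wrist_force: [0.9, 0.5, -0.1]
opening: 0.0617
gripper_force: 0.0
```

{"op": "play_rows", "data": {
  "targets": [
    [0,0,-35,0,0.28],
    [0,-5,-35,0,0.28],
    [0,-15,-35,0,0.28],
    [0,-20,-25,0,0.28],
    [0,-20,-15,0,0.28],
    [0,-20,0,0,0.28],
    [0,-12,0,0,0.28],
    [0,0,0,0,0.28],
    [0,0,0,0,0.28],
    [0,0,0,0,0.28]
  ]
}}

```text
clock: 18.48
ee_pos: [0.418, -0.1747, 0.404]
tool_rot: [0.138, 0.99, 0.0, 0.0]
wrist_force: [-0.1, 0.1, -0.3]
opening: 0.0615
gripper_force: 0.0
```

```bash
python3 - <<'E'
from h import *
s=readout.read_state(); rel(s); print(s['opening'])
p=press(); K=place(p,[(-.0954,-.092,.328)])
for n in ('top','scene','wrist'):
    im=eyes.get_image(n); cv2.imwrite(f'pics/{n}9.png',im); c=cam(n,s); u=proj(c,K)[0]; print(n,'pred',u.round(1))
    if n!='wrist':
        x,y=u.round().astype(int); w=im[y-12:y+13,x-12:x+13].max(2); m=(w<45).astype(np.uint8)
        k,l,st,ce=cv2.connectedComponentsWithStats(m)
        for i in range(1,k): 
            if st[i,4]>15: print(st[i].tolist(),(ce[i]+[x-12,y-12]).round(1))
E
```

```text
clock 18.4833 TCP in press [-0.2019 -0.091   0.404 ] yaw err 0.0031 F [-0.1  0.1 -0.3] tilt [-1.e-04  6.e-04 -1.e+00]
0.0614519333897207
top pred [376.2 168.7]
[7, 6, 11, 12, 100] [375.9 168.6]
scene pred [176.  123.4]
[8, 8, 10, 9, 57] [176.7 123.7]
wrist pred [250.8 305.6]
```

{"op": "play_rows", "data": {
  "targets": [
    [-10,-1,0,0,0.28],
    [-22,0,0,0,0.28],
    [-25,0,0,0,0.28],
    [-25,0,0,0,0.28],
    [-17,0,5,0,0.28],
    [-7,0,15,0,0.28],
    [0,0,25,0,0.28],
    [0,0,25,0,0.28],
    [0,0,18,0,0.28],
    [0,0,7,0,0.28],
    [0,0,0,0,0.28],
    [0,0,0,0,0.28]
  ],
  "newtons": 60
}}

```text
clock: 19.63
ee_pos: [0.5203, -0.2059, 0.3093]
tool_rot: [0.139, 0.99, -0.0, 0.0]
wrist_force: [-0.9, -0.2, 0.1]
opening: 0.0615
gripper_force: 0.0
```

```bash
python3 - <<'E'
from h import *
s=readout.read_state(); rel(s)
E
```

```text
clock 19.6333 TCP in press [-0.095  -0.0927  0.3093] yaw err 0.0024 F [-0.9 -0.2  0.1] tilt [-5.e-04 -2.e-04 -1.e+00]
```

{"op": "play_rows", "data": {
  "targets": [
    [0,0,0,0,1],
    [0,0,0,0,1],
    [0,0,0,0,1],
    [0,0,0,0,1],
    [0,0,0,0,1],
    [0,0,0,0,1]
  ],
  "newtons": 60
}}

```text
clock: 20.13
ee_pos: [0.5207, -0.205, 0.3105]
tool_rot: [0.138, 0.99, 0.001, 0.001]
wrist_force: [-1.6, 2.2, 4.8]
opening: 0.0291
gripper_force: 58.7
```

{"op": "play_rows", "data": {
  "targets": [
    [3.5,0,3.2,0,1],
    [3.5,0,3.3,0,1],
    [6.6,0,6.8,0,1],
    [6.3,0,7.1,0,1],
    [5.9,0,7.4,0,1],
    [5.6,0,7.7,0,1],
    [5.2,0,8.0,0,1],
    [4.8,0,8.2,0,1],
    [4.3,0,8.5,0,1],
    [3.9,0,8.7,0,1],
    [0,0,0,0,1],
    [0,0,0,0,1]
  ]
}}

```text
clock: 21.13
ee_pos: [0.4735, -0.1913, 0.2414]
tool_rot: [0.138, 0.99, 0.001, 0.002]
wrist_force: [-0.2, 5.1, 6.5]
opening: 0.0294
gripper_force: 62.3
```

```bash
python3 - <<'E'
from h import *
s=readout.read_state(); rel(s)
im=eyes.get_image('scene'); cv2.imwrite('pics/scene10.png',im)
E
```

```text
clock 21.1333 TCP in press [-0.144  -0.0916  0.2414] yaw err 0.003 F [-0.2  5.1  6.5] tilt [-0.0029  0.0018 -1.    ]
```

{"op": "play_rows", "data": {
  "targets": [
    [3.5,0,8.8,0,1],
    [3.0,0,9.0,0,1],
    [2.6,0,9.1,0,1],
    [2.1,0,9.3,0,1],
    [1.6,0,9.3,0,1],
    [1.2,0,9.4,0,1],
    [0.7,0,9.5,0,1],
    [0.2,0,9.5,0,1],
    [0,0,0,0,1],
    [0,0,0,0,1],
    [0,0,0,0,1],
    [0,0,0,0,1]
  ]
}}

```text
clock: 22.18
ee_pos: [0.4612, -0.1877, 0.1686]
tool_rot: [0.139, 0.99, 0.001, 0.003]
wrist_force: [1.6, 6.1, 12.0]
opening: 0.0292
gripper_force: 67.3
```

```bash
python3 - <<'E'
from h import *
s=readout.read_state(); rel(s); print(s['opening'],s['gripper_force'],s['qd'].round(3))
p=press(); 
for n in ('scene','top'): cv2.imwrite(f'pics/{n}11.png',eyes.get_image(n))
a=cv2.cvtColor(cv2.imread('pics/scene11.png'),cv2.COLOR_BGR2GRAY)
c=cam('scene')
print('lever scene', proj(c,place(p,[(-.16,-.092,.185),(.03,-.092,.185),(0,0,.078)])).round(1).tolist())
E
```

```text
clock 22.1833 TCP in press [-0.1568 -0.0916  0.1686] yaw err 0.0019 F [ 1.6  6.1 12. ] tilt [-0.0064  0.002  -1.    ]
0.029202673539483068 67.31290340423584 [ 0.001 -0.001 -0.     0.001 -0.     0.001 -0.001]
lever scene [[198.3, 152.1], [148.3, 176.7], [177.3, 212.0]]
```

{"op": "play_rows", "data": {
  "targets": [
    [0,0,1,0,1],
    [0,0,1.2,0,1],
    [0,0,0,0,1],
    [0,0,0,0,1],
    [0,0,0,0,1],
    [0,0,0,0,1],
    [0,0,0,0,1],
    [0,0,0,0,1]
  ]
}}

```text
clock: 22.95
ee_pos: [0.4612, -0.1877, 0.1665]
tool_rot: [0.139, 0.99, 0.001, 0.003]
wrist_force: [1.7, 6.3, 12.9]
opening: 0.0294
gripper_force: 67.4
```

```bash
python3 - <<'E'
from h import *
s=readout.read_state(); rel(s); print(s['opening'],s['gripper_force'])
im=eyes.get_image('scene'); cv2.imwrite('pics/scene12.png',im); a=cv2.imread('pics/scene0.png'); w=eyes.get_image('wrist'); cv2.imwrite('pics/w12.png',w)
# rest of the bench: changed pixels vs start, largest blobs
d=(cv2.absdiff(im,a).max(2)>50).astype(np.uint8); d=cv2.morphologyEx(d,cv2.MORPH_OPEN,np.ones((2,2),np.uint8)); n,l,st,ce=cv2.connectedComponentsWithStats(d)
for i in range(1,n):
    if st[i,4]>25: print(st[i].tolist())
# stamp handle in the wrist view: predicted tail and grip
p=press(); c=cam('wrist',s); print(proj(c,place(p,[(-.142,0,.072),(-.12,0,.077),(-.035,.035,.048)])).round(1).tolist())
E
```

```text
clock 22.95 TCP in press [-0.1568 -0.0916  0.1665] yaw err 0.0019 F [ 1.7  6.3 12.9] tilt [-0.0064  0.0021 -1.    ]
0.029431565957974685 67.35888361930847
[167, 0, 82, 165, 3845]
[302, 0, 18, 12, 123]
[336, 0, 14, 13, 82]
[423, 0, 17, 13, 83]
[442, 0, 70, 57, 2089]
[367, 2, 12, 17, 62]
[288, 6, 38, 51, 846]
[327, 12, 8, 11, 55]
[447, 17, 20, 22, 167]
[330, 35, 26, 42, 414]
[485, 61, 26, 9, 114]
[457, 71, 55, 121, 3199]
[152, 128, 25, 44, 284]
[194, 195, 21, 15, 118]
[172, 209, 20, 20, 253]
[349, 215, 72, 126, 3184]
[422, 220, 13, 21, 61]
[196, 222, 79, 118, 2195]
[371, 222, 10, 13, 50]
[285, 229, 21, 47, 357]
[494, 240, 8, 13, 41]
[262, 252, 12, 10, 84]
[484, 267, 14, 41, 280]
[214, 269, 18, 11, 125]
[204, 283, 13, 9, 73]
[276, 286, 6, 13, 56]
[418, 286, 20, 9, 42]
[283, 288, 62, 59, 1899]
[339, 303, 17, 14, 154]
[342, 323, 47, 44, 1361]
[411, 336, 62, 48, 1571]
[[352.1, 205.9], [351.6, 230.4], [365.8, 290.0]]
```

```bash
python3 - <<'E'
from h import *
w=cv2.imread('pics/w12.png'); s=readout.read_state(); c=cam('wrist',s); p=press()
g=cv2.GaussianBlur(w,(3,3),0).astype(int)
for r,pts in ((212,[(-.137,-.006,.066),(-.137,.006,.066)]),(222,[(-.127,-.006,.066),(-.127,.006,.066)]),(240,[(-.112,-.008,.077),(-.112,.008,.077)])):
    d=np.abs(np.diff(g[r,325:380],axis=0)).sum(1); print(r,sorted(((np.argsort(-d)[:6])+325).tolist()),proj(c,place(p,pts)).round(1).tolist())
col=g[190:250,352]; d=np.abs(np.diff(col,axis=0)).sum(1); print('rows',sorted((np.argsort(-d)[:6]+190).tolist()))
# neighbours in their clips: template shift of heads between first and latest top views
a=cv2.imread('pics/top0.png'); b=cv2.imread('pics/top11.png')
for n,(x,y) in {'oblong':(186,163),'round':(230,151)}.items():
    t=a[y-9:y+10,x-9:x+10]; m=cv2.matchTemplate(b[y-15:y+16,x-15:x+16],t,cv2.TM_CCOEFF_NORMED); print(n,cv2.minMaxLoc(m)[1::2])
E
```

```text
212 [343, 344, 347, 356, 357, 376] [[343.1, 209.0], [355.7, 208.9]]
222 [342, 343, 345, 355, 356, 369] [[342.1, 218.9], [354.6, 218.9]]
240 [342, 343, 355, 356, 366, 367] [[342.2, 238.4], [359.3, 238.3]]
rows [205, 206, 209, 210, 227, 237]
oblong (0.8961848616600037, (6, 6))
round (0.8483624458312988, (6, 6))
```

The stamp is within about 1 mm of its target pose, the neighbouring stamps haven't moved, and the lever is level at about 12.9 N. I'm handing in.

```bash
python3 -c "
from rig import order
print(order.sign_off())"
```

```text
the job is handed in; nothing more can be done
None
```

The job is handed in at about 23 s: the square stamp stands face down on the tag, within about 1 mm of the middle and squared up. The lever is held about level, pushed down with about 13 N, which fits the foot bearing on the stamp. The other two stamps are still in their clips; the rest of the bench was not checked separately at the end.

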